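Shut the potters' damp box and throw its draw latch

ROBOT

A 6-joint arm with a two-finger parallel gripper is mounted at the origin on the work surface. World frame = base frame: x ahead of the robot, y to its left, z up, the work surface at z = 0. Lengths are in mm, angles in rad, forces in N, time in s.
With the tool pointing down it reaches from about 400 to 925 mm from the base axis. Payload 12.5 kg.
Tool frame: the origin (TCP) lies at the very end of the fingers, on their centre line; the grasp point (between the pads) lies 19 mm behind it; z points along the fingers, y is the direction in which the jaws open and shut (so a half turn about z gives the same grasp; the last joint's range is limited). The gripper opens to 95 mm and grips with 3 to 60 N. Pads are 20 mm wide; open, the fingers measure 119 mm over their backs; the gripper's body (75 mm by 180 mm) begins 59 mm behind the grasp point.
Start: joints at [1.033, 0.491, 1.559, -0, 1.092, -0.106], TCP at [261.553, 567.659, 214.661] pointing down, gripper open.
Joint ranges: [-3.1, 3.1], [-0.84, 2.19], [0.05, 2.79], [-1.13, 4.28], [0.06, 2.93], [-2.69, 2.69]. Speed limits (rad/s): [2.22, 2.22, 2.79, 3.14, 3.14, 3.14].

INTERFACE

Orientations are given as [roll, pitch, yaw] about the fixed x, y, z axes, in that order (R = Rz(yaw) Ry(pitch) Rx(roll)).
In Python, from cell import env gives the robot as it stands.
- The arm moves only by the shell command python3 -m pendant 'ROWS'. ROWS is JSON, a list that holds one entry, the list of rows, each a list of 5 numbers: the opening, from 0 (shut) to 1 (fully open), then the shift along the tool's x, y, z in m, then the turn about the tool's z in rad. A call has exactly 8 rows; each row is the pose to reach, as a shift and turn from the pose commanded when the call began, along the tool's axes at that moment; what a row does not reach only later rows make up. A row lasts 1/10 s, in which the tool goes at most 50 mm and 8.59 degrees, less where a joint would pass 70% of its speed; a pose out of reach is approached as far as the arm can. A call with a gripper value outside its range is refused whole. The fingers move at their own pace and stop on an object; the grip force is fixed at half the most. Time passes only in rows, so rows that repeat a pose let the fingers close, or fill a call up. It gives the time, the measured TCP pose, the force and the opening at its end, in the units of the state.
- env.state(): the state, without advancing time (a new reading comes with each control period).
- env.read_camera(name): name is "side" or "top"; returns a dict with "image" (384x512x3 uint8, blue, green, red), "range_z" (384x512 float32, mm along the optical axis (not along the pixel's ray), 0 where there is no reading), "fx", "fy", "cx", "cy" (pixels), "rvec" (rotation vector, rad) and "tvec" (3), from world to camera coordinates, as OpenCV has them. Camera axes: x right, y down, z forward; pixel columns grow to the right and rows downward; lengths in mm; the calibration is good to about 2 mm. A picture is of the moment at which its call begins.
- env.job_done(): hands the job in, once; it reports no verdict.
The state is a dict: "t": time; "joints": joint angles; "qvel": joint speeds; "tau": joint torques, N m; "eef_pos": TCP position; "tcp_rot": TCP orientation; "ft_force": force on the tool from outside, world axes, zero at the start; "moment": the same for the moment, N m; "opening": opening from 0.0 (shut) to 1.0 (fully open).
Only numpy, scipy, OpenCV 4.12 (cv2) and the standard library are available. Lean on these libraries where they do the work, as an engineer would, in place of code of your own. Each camera call takes 0.05 s, during which the arm holds its last target. There are 200 camera calls.

TASK

Shut the damp box over the drying pots: bring the clear hood down onto its rubber seal, hook the claw of the draw latch over the keeper bar on the hood, and then swing the latch lever down over centre until it lies fully home against the front, so that the latch holds the hood pulled down tight. Leave the jar, the bowl and the brush where they are.

Things in the scene. Friction and masses are not known exactly. Their poses are not given: they have to be found in the camera images.
- box: Base of the damp box, fixed: grey plastic tray 240 mm deep (x), 340 wide (y), rim 140 high, pots inside. Origin: centre of its underside, on the table. x points from front to rear, z up. The front face (x = -120 mm) carries the latch and looks roughly to the robot. The hood turns about a stiff hinge line along y at x = +120, z = 140 mm. A rubber seal stands 9 mm proud of the front rim.
- hood_top (a point): Point on top of the hood, mid-width, 25 mm behind its front edge: a place to push it down. Hood: clear plastic, aluminium edges, 240 x 340 x 130 mm high, 0.55 kg. When shut this point is 215 mm ahead of the hinge line and 130 mm above it; it moves on an arc about that line. The hood stays where left (starts 0.18 to 0.33 rad open); 1 to 4 N lowers it, about 15 N squeezes the seal.
- handle (a point): Middle of the hood's pull handle: a dark round bar 12 mm thick, 110 mm long along y, standing 26 mm off the hood's front, 113 mm above the hood's lower edge (253 mm above the table when shut). It overhangs the latch. Axes as the hood's.
- keeper (a point): Centre of the keeper: steel cross bar 8 mm thick, 30 mm long along y, at the middle of the hood's lower front edge, 14 mm off the hood's front. Height above the table: 162 mm when the seal is squeezed tight; a hood pressed down and let go springs back some 5 mm, only the latch holds it. Axes as the hood's (x to the rear, z up when shut).
- pivot (a point): Pivot of the latch lever, fixed on the box at (-140, 0, 100) mm of the box frame: 20 mm off the front face, 100 mm above the table. The lever turns about the box's y axis here.
- lever (a joint): Latch lever angle, rad: 0 = fully home, hanging straight down along the front face; 1.57 = free end straight out, level; then up; stop at 2.4. Steel channel 24 mm wide (y), 10 mm deep, 90 mm long from the pivot, end flared outward. Stays where left (friction 0.16 Nm). Hooked, it takes up to 6 N at its end, dead centre near 0.4, then stays down. From 1.9 up the claw clears the keeper.
- lever_grip (a point): Middle of the lever's width, 70 mm from its pivot towards the free end, in the wall of the channel. Its z axis points from here to the pivot.
- claw (a joint): Claw angle about its pin on the lever, rad: 2.75 = lying back against the lever (stop), 0 = pointing straight away from the lever's free end, as when latched. The claw leans out from upright, away from the box, by (claw - lever) rad. It swings loosely and flops by its weight: back on the lever, or forward onto the keeper once tipped well past upright.
- claw_pin (a point): Pin on the lever on which the claw turns (axis along the box's y): 20 mm from the lever pivot. With the lever home it lies 19 mm below and 6 mm behind the pivot, and it goes round the pivot with the lever.
- claw_grip (a point): Point midway between the claw's two side flanges, 68 mm from the pin: a place to pinch it across the flanges. Claw: steel channel 46 mm wide over its flanges (y), 13 mm deep, 90 mm long from the pin to its hooked end. Its z axis points from the pin to the hooked end, its x axis to the side to which the lip is turned (the box).
- claw_lip (a point): Inner end of the lip at the claw's end, middle of its width. The lip is 43 mm wide, 15 mm long, 4 mm thick, its middle 86 mm from the claw's pin, and points to the hood. Hooked and drawn tight it lies on the keeper bar with this end about 10 mm behind the bar's axis, the claw's web (3 mm plate between the flanges) just in front of the bar.
- jar: Bystander: closed glass jar 72 mm across, 100 high, standing beside the box. Origin at the centre of its underside.
- bowl: Bystander: terracotta bowl 100 mm across, 55 high, standing beside the box. Origin at the centre of its underside.
- brush: Bystander: brush 190 mm long lying on the table in front of the box and to one side of the latch.

How it is judged:
By the outcome, as a careful person would: the job done as asked, in the order asked, and still so for the second after the job is handed in, with the robot touching nothing.
It also fails if it takes over 67 s, if anything falls off the work surface, if the arm or the gripper's body presses on something with over 40 N, if the wrist force passes 120 N, or if a joint passes its speed limit or range.

## Working session

There is one attempt and no reset: what is moved stays moved. The work goes in short steps, Python scripts to look and compute and a shell command to move; the robot and the scene stay as the last step left them, time stands still between calls to the robot, and variables do not carry over. Pictures are saved under pics/ and viewed, about 8 in all and at most 12, crops included, and the job is handed in when it is done.

```bash
mkdir -p pics; ls; python3 - <<'E'
from cell import env
import cv2,numpy as np
s=env.state();print(s)
for n in("side","top"):
    c=env.read_camera(n);cv2.imwrite(f"pics/{n}0.png",c["image"]);np.savez(f"pics/{n}0.npz",**c)
    R=cv2.Rodrigues(np.array(c["rvec"]))[0];print(n,-R.T@np.array(c["tvec"]).ravel(),R[2],c["fx"])
E
```

```text
pics
{'t': 0.0, 'joints': array([ 1.03338779e+00,  4.91554037e-01,  1.55947090e+00, -8.33088882e-06,
        1.09169125e+00, -1.05594783e-01]), 'qvel': array([ 0.0016579 ,  0.00188093,  0.00023718,  0.00083558,  0.00084408,
       -0.00039142]), 'tau': array([-1.25213563e-03, -6.12639499e+01, -2.58188760e+01,  6.92002242e-02,
        4.81184316e-02, -7.13330587e-05]), 'eef_pos': array([261.4223976 , 567.42187237, 214.0577918 ]), 'tcp_rot': array([-3.14047460e+00, -1.11071297e-04,  2.70978269e+00]), 'ft_force': array([-1.19876607, -0.24828217, -0.46689502]), 'moment': array([-0.03718052,  0.05032658, -0.00054342]), 'opening': 1.003686748785839}
side [ 468.63293158  809.87701412 1005.87635653] [ 0.10154136 -0.68691789 -0.71960626] 479.74456925732017
top [ 425.76678014   10.41679375 1351.07318333] [ 0.14229586  0.02048007 -0.98961228] 453.1481466705542
```

View pics/side0.png

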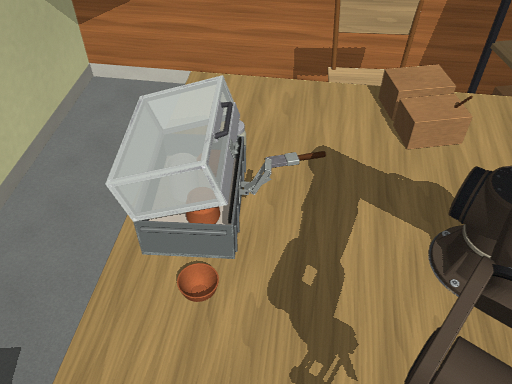

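View pics/top0.png

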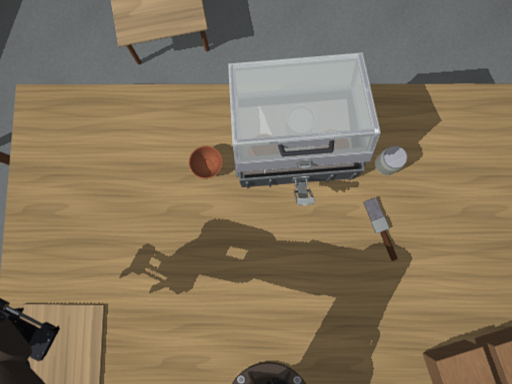

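```bash
cat > h.py <<'E'
import cv2,numpy as np
def load(n): return dict(np.load(f"pics/{n}.npz"))
def shoot(n,name):
    from cell import env
    c=env.read_camera(n);np.savez(f"pics/{name}.npz",**c);return c
def cam(c):
    R=cv2.Rodrigues(np.array(c["rvec"],float))[0];return R,np.array(c["tvec"],float).ravel()
def unproj(c,u,v,z=None,plane=None):
    R,t=cam(c);d=np.array([(u-c["cx"])/c["fx"],(v-c["cy"])/c["fy"],1.])
    if plane is not None:
        o=-R.T@t;w=R.T@d;return o+w*(plane-o[2])/w[2]
    if z is None: z=float(c["range_z"][int(round(v)),int(round(u))])
    return R.T@(d*z-t)
def proj(c,P):
    R,t=cam(c);q=np.atleast_2d(P)@R.T+t
    return np.c_[q[:,0]/q[:,2]*c["fx"]+c["cx"],q[:,1]/q[:,2]*c["fy"]+c["cy"]]
def crop(c,u0,v0,w,h,k):
    return cv2.resize(c["image"][v0:v0+h,u0:u0+w],None,fx=k,fy=k,interpolation=cv2.INTER_CUBIC)
E
python3 - <<'E'
from h import *
a=load("side0");b=load("top0")
cv2.imwrite("pics/c1.png",np.hstack([crop(a,190,80,80,120,5),crop(b,265,130,80,120,5)]))
# top-down fit: tray rim points
for n,c in(("side",a),("top",b)):
    V,U=np.mgrid[0:384,0:512];z=c["range_z"]
    R,t=cam(c);P=np.stack([(U-c["cx"])/c["fx"]*z,(V-c["cy"])/c["fy"]*z,z],-1);W=(P-t)@R
    np.save(f"pics/W_{n}.npy",W)
W=np.load("pics/W_side.npy");Wt=np.load("pics/W_top.npy")
for u,v in[(235,257),(140,250),(236,226),(233,253),(143,250)]: print("side",u,v,W[v,u].round())
for u,v in[(242,184),(362,177),(303,193),(206,162),(392,158),(304,182),(300,201),(306,146),(331,146),(283,150)]: print("top",u,v,Wt[v,u].round())
E
```

```text
side 235 257 [627.  69.  -0.]
side 140 250 [879.  83.  -1.]
side 236 226 [622.  66. 120.]
side 233 253 [629.  84.  36.]
side 143 250 [859. 105.  31.]
top 242 184 [629.  80.  58.]
top 362 177 [ 661. -279.   -4.]
top 303 193 [593. -90. 135.]
top 206 162 [704. 193.   4.]
top 392 158 [ 698. -343.   97.]
top 304 182 [628. -95. 100.]
top 300 201 [565. -77. 186.]
top 306 146 [681. -84. 305.]
top 331 146 [ 675. -139.  331.]
top 283 150 [665. -28. 332.]
```

View pics/c1.png

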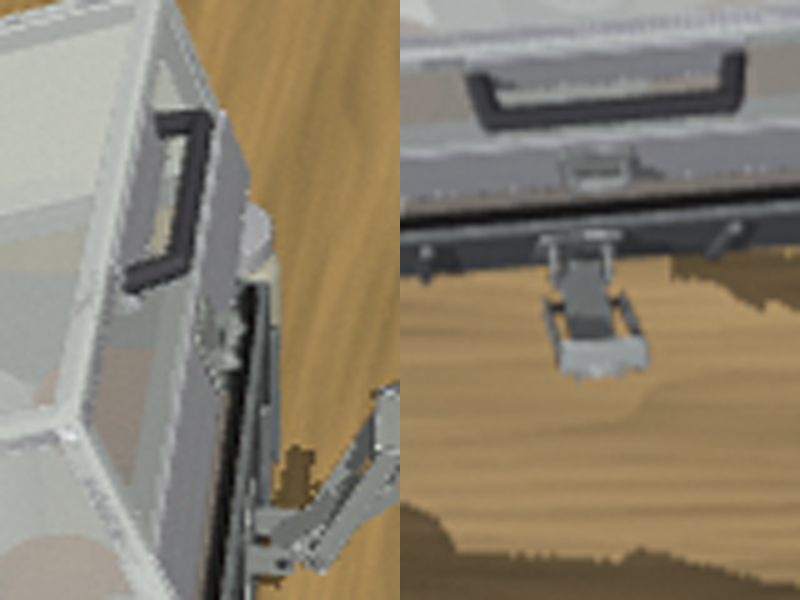

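```bash
python3 - <<'E'
from h import *
Ws=np.load("pics/W_side.npy").reshape(-1,3);Wt=np.load("pics/W_top.npy").reshape(-1,3)
# front face
for n,W in(("side",Ws),("top",Wt)):
    m=(W[:,2]>15)&(W[:,2]<138)&(W[:,0]>600)&(W[:,0]<680)&(W[:,1]>-270)&(W[:,1]<90)
    P=W[m]; 
    g=None;best=0;rng=np.random.default_rng(0)
    for _ in range(3000):
        i,j=rng.choice(len(P),2,False);d=P[j,:2]-P[i,:2];L=np.linalg.norm(d)
        if L<120:continue
        nn=np.array([-d[1],d[0]])/L;r=abs((P[:,:2]-P[i,:2])@nn)<2
        if r.sum()>best:best=r.sum();g=r
    Q=P[g];c=np.polyfit(Q[:,1],Q[:,0],1);print(n,len(P),best,"x=",c,"yaw",-np.arctan(c[0]),"yrange",np.percentile(Q[:,1],[0,1,99,100]),"z",np.percentile(Q[:,2],[1,50,99]))
# left side face (side cam)
m=(Ws[:,2]>15)&(Ws[:,2]<125)&(Ws[:,0]>640)&(Ws[:,0]<850)&(Ws[:,1]>50)&(Ws[:,1]<115)
c=np.polyfit(Ws[m,0],Ws[m,1],1);r=Ws[m,1]-np.polyval(c,Ws[m,0])
mm=abs(r)<4;c=np.polyfit(Ws[m,0][mm],Ws[m,1][mm],1);print("left y=",c,mm.sum(),m.sum())
# bystanders
for nm,lo,hi,zz in(("jar",(640,-400),(760,-290),(85,115)),("bowl",(640,120),(760,260),(40,70)),("latch",(520,-140),(625,-50),(60,240))):
    for n,W in(("s",Ws),("t",Wt)):
        m=(W[:,0]>lo[0])&(W[:,0]<hi[0])&(W[:,1]>lo[1])&(W[:,1]<hi[1])&(W[:,2]>zz[0])&(W[:,2]<zz[1])
        if m.sum():print(nm,n,m.sum(),W[m].min(0).round(),W[m].max(0).round(),W[m].mean(0).round())
m=(Wt[:,0]>520)&(Wt[:,0]<625)&(Wt[:,1]>-150)&(Wt[:,1]<-40)&(Wt[:,2]>60)
o=np.argsort(Wt[m][:,0]);print(Wt[m][o].round()[::12])
E
```

```text
side 1580 352 x= [-8.27561121e-02  6.33133392e+02] yaw 0.08256796412357294 yrange [-236.63611905 -234.6761824    83.69912018   85.2040282 ] z [ 16.96803822  98.88017282 136.97752153]
top 1314 712 x= [-8.47309854e-02  6.34948696e+02] yaw 0.08452908355472885 yrange [-253.39958242 -250.31641417   82.52877142   85.58541529] z [ 16.33543518  85.94355594 136.81463349]
left y= [ 0.08666819 29.33143995] 1830 2241
jar s 72 [ 671. -378.   86.] [ 690. -324.  104.] [ 680. -347.   98.]
jar t 412 [ 671. -381.   86.] [ 733. -319.  107.] [ 702. -349.   99.]
bowl s 457 [646. 139.  40.] [744. 238.  61.] [698. 181.  51.]
bowl t 258 [649. 142.  40.] [746. 239.  63.] [704. 195.  52.]
latch s 463 [ 557. -114.   91.] [625. -62. 195.] [587. -84. 145.]
latch t 319 [ 558. -113.   97.] [625. -64. 194.] [587. -88. 149.]
[[ 558.  -80.  150.]
 [ 560.  -82.  187.]
 [ 562.  -85.  190.]
 [ 562.  -88.  186.]
 [ 564.  -98.  190.]
 [ 565.  -96.  183.]
 [ 567. -113.  189.]
 [ 569.  -82.  192.]
 [ 570.  -95.  188.]
 [ 572.  -82.  190.]
 [ 575.  -95.  192.]
 [ 579. -112.  176.]
 [ 584.  -84.  142.]
 [ 587. -100.  141.]
 [ 588. -109.  129.]
 [ 591.  -66.  129.]
 [ 594.  -77.  128.]
 [ 597.  -96.  126.]
 [ 600.  -85.  125.]
 [ 602.  -64.  104.]
 [ 605.  -64.  107.]
 [ 607.  -75.  110.]
 [ 610.  -81.  109.]
 [ 615.  -91.  117.]
 [ 618.  -78.  112.]
 [ 621.  -97.  111.]
 [ 623. -104.  101.]]
```

```bash
cat >> h.py <<'E'
c_,s_=np.cos(.085),np.sin(.085)
F0=np.array([641.5,-85.,0]);BX=np.array([c_,s_,0]);BY=np.array([-s_,c_,0])
def w(x,y,z): return F0+x*BX+y*BY+[0,0,z]   # x from front face (rearward +), y, height
def loc(P): d=np.asarray(P)-F0;return np.array([d@BX,d@BY,d[2]])
def shift(target):   # tool-axes shift (m) from current pose to world target (mm)
    from cell import env
    from scipy.spatial.transform import Rotation as Ro
    s=env.state();R=Ro.from_euler("xyz",s["tcp_rot"]).as_matrix()
    return ((target-s["eef_pos"])@R/1000).round(4),s["tcp_rot"][2]
E
python3 -c "
from h import *
print(shift(w(73,0,375)))"
```

```text
(array([-0.6817, -0.3976, -0.1605]), np.float64(2.7098248066971093))
```

```bash
python3 -m pendant '[[[0,0,0,-0.05,0],[0,0,0,-0.10,0],[0,-0.03,-0.02,-0.14,-0.1],[0,-0.07,-0.04,-0.16,-0.2],[0,-0.11,-0.065,-0.16,-0.3],[0,-0.15,-0.09,-0.16,-0.4],[0,-0.19,-0.11,-0.16,-0.5],[0,-0.23,-0.135,-0.16,-0.517]]]'; python3 -c "
from h import *
print(shift(w(73,0,375)))"
```

```text
t: 0.9
eef_pos: [414.7, 347.3, 374.5]
tcp_rot: [3.142, -0.0, -3.053]
ft_force: [-0.0, 0.3, -0.3]
opening: 0.384
(array([-0.2605, -0.451 , -0.0006]), np.float64(-3.052584525526984))
```

```bash
python3 -m pendant '[[[0,-0.025,-0.04,0,0],[0,-0.05,-0.08,0,0],[0,-0.075,-0.12,0,0],[0,-0.1,-0.165,0,0],[0,-0.125,-0.21,0,0],[0,-0.15,-0.255,0,0],[0,-0.175,-0.3,0,0],[0,-0.2,-0.34,0,0]]]'; python3 - <<'E'
from h import *
print(shift(w(73,0,375)))
for n in("side","top"): c=shoot(n,n+"1");cv2.imwrite(f"pics/{n}1.png",c["image"])
from cell import env
s=env.state();P0=s["eef_pos"];yw=s["tcp_rot"][2];print(P0)
X=np.array([np.cos(yw),np.sin(yw),0]);Y=np.array([np.sin(yw),-np.cos(yw),0])
for n in("side1","top1"):
    c=load(n);V,U=np.mgrid[0:384,0:512];z=c["range_z"];R,t=cam(c)
    W=(np.stack([(U-c["cx"])/c["fx"]*z,(V-c["cy"])/c["fy"]*z,z],-1)-t)@R;W=W[z>0]-P0
    a,b,h=W@X,W@Y,W[:,2]
    for h0 in range(0,420,20):
        m=(h>=h0)&(h<h0+20)&(abs(a)<160)&(abs(b)<160)
        if m.sum()>5:print(n,h0,m.sum(),np.percentile(a[m],[0,100]).round(),np.percentile(b[m],[0,100]).round())
E
```

```text
t: 1.7
eef_pos: [641.0, 27.5, 374.5]
tcp_rot: [3.141, -0.0, -3.057]
ft_force: [0.1, 0.8, 0.2]
opening: 0.003
(array([-0.064 , -0.1121, -0.0006]), np.float64(-3.0566693698382448))
[642.5605783   24.74792296 372.68705601]
side1 0 60 [-12.  11.] [ 6. 14.]
side1 20 12 [-12.  10.] [10. 15.]
side1 60 6 [-32.  17.] [83. 84.]
side1 80 409 [-34.  35.] [-73.  88.]
side1 100 622 [-36.  35.] [-73.  97.]
side1 120 849 [-34.  35.] [-86.  96.]
side1 140 261 [-22.  26.] [-25.  24.]
side1 160 150 [-35.  34.] [ 2. 38.]
side1 180 473 [-37.  37.] [-26.  44.]
side1 200 180 [-36.  35.] [17. 46.]
side1 220 251 [-39. 132.] [23. 76.]
side1 240 1063 [-52. 160.] [42. 84.]
side1 260 1496 [-55. 160.] [55. 86.]
side1 280 1659 [-54. 160.] [56. 86.]
side1 300 1397 [-46. 160.] [58. 87.]
side1 320 16 [ 92. 159.] [78. 82.]
top1 80 181 [19. 31.] [-84.  60.]
top1 100 292 [-36.  32.] [-92.  89.]
top1 120 295 [-38.  31.] [-91.  88.]
top1 160 76 [-12.  33.] [-48.  26.]
top1 180 46 [18. 34.] [-41.  29.]
top1 200 52 [24. 37.] [-24.  28.]
top1 220 111 [-15.  63.] [-47.  50.]
top1 240 40 [-33.  70.] [-50.  52.]
top1 260 186 [-54. 141.] [-51.  53.]
top1 280 757 [-53. 150.] [-69.  79.]
top1 300 3636 [-49. 159.] [-69.  79.]
top1 320 3888 [-20. 160.] [-62.  79.]
top1 340 940 [106. 160.] [-12.  64.]
```

View pics/side1.png

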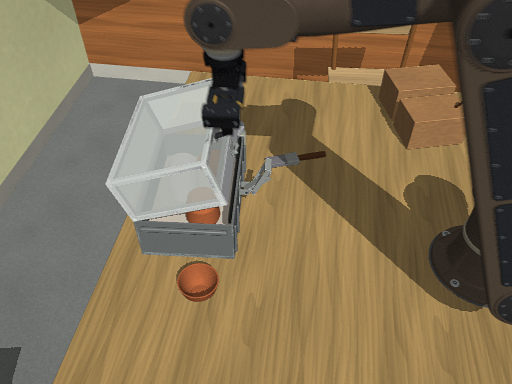

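```bash
python3 -m pendant '[[[0,-0.02,-0.035,0,0],[0,-0.04,-0.07,0,0],[0,-0.064,-0.112,0,0],[0,-0.064,-0.112,0.02,0],[0,-0.064,-0.112,0.03,0],[0,-0.064,-0.112,0.035,0],[0,-0.064,-0.112,0.04,0],[0,-0.064,-0.112,0.04,0]]]'; python3 -c "
from h import *
from cell import env
print(loc(env.state()['eef_pos']),shift(w(25,0,270)))"
```

```text
t: 2.6
eef_pos: [713.3, -75.7, 334.8]
tcp_rot: [3.142, 0.0, -3.055]
ft_force: [-0.3, -0.2, 1.1]
opening: 0.002
[ 72.35298401   3.20997311 334.84523966] (array([ 0.0474, -0.0032,  0.0648]), np.float64(-3.0552879442291077))
```

```bash
python3 -m pendant '[[[0,0,-0.003,0.008,0],[0,0.006,-0.003,0.014,0],[0,0.012,-0.003,0.022,0],[0,0.018,-0.003,0.029,0],[0,0.026,-0.003,0.038,0],[0,0.034,-0.003,0.047,0],[0,0.041,-0.003,0.056,0],[0,0.045,-0.003,0.061,0]]]'
```

```text
t: 3.4
eef_pos: [668.9, -83.5, 273.5]
tcp_rot: [-3.142, 0.002, -3.057]
ft_force: [6.2, 1.2, 7.0]
opening: 0.002
```

```bash
python3 -m pendant '[[[0,0.001,0,0.001,0],[0,0.002,0,0.002,0],[0,0.002,0,0.003,0],[0,0.002,0,0.004,0],[0,0.002,0,0.005,0],[0,0.002,0,0.006,0],[0,0.002,0,0.006,0],[0,0.002,0,0.006,0]]]'
```

```text
t: 4.2
eef_pos: [666.5, -83.7, 270.0]
tcp_rot: [-3.141, 0.001, -3.056]
ft_force: [-7.6, 1.9, 17.4]
opening: 0.007
```

```bash
python3 -m pendant '[[[0,0,0,-0.03,0],[0,0.02,0,-0.05,0],[0,0.06,0,-0.06,0],[0,0.1,0,-0.06,0],[0,0.14,0,-0.06,0],[0,0.18,0,-0.06,0],[0,0.21,0,-0.06,0],[0,0.215,0,-0.06,0]]]'; python3 - <<'E'
from h import *
from cell import env
print(env.state()["joints"].round(2),shift(w(-195,0,100)))
a=shoot("side","side2");b=shoot("top","top2")
cv2.imwrite("pics/c2.png",np.hstack([crop(a,200,90,100,120,4),crop(b,265,130,100,120,4)]))
for n,c in(("s",a),("t",b)):
    V,U=np.mgrid[0:384,0:512];z=c["range_z"];R,t=cam(c)
    W=(np.stack([(U-c["cx"])/c["fx"]*z,(V-c["cy"])/c["fy"]*z,z],-1)-t)@R;L=(W-F0)[z>0];L=np.c_[L@BX,L@BY,L[:,2]]
    m=(L[:,0]>-120)&(L[:,0]<-8)&(abs(L[:,1])<35)&(L[:,2]>60)&(L[:,2]<270);L=L[m];L=L[np.argsort(L[:,2])]
    print(n,len(L));print(L[::max(1,len(L)//45)].round().astype(int).tolist())
E
```

```text
t: 5.0
eef_pos: [450.2, -101.8, 328.1]
tcp_rot: [-3.141, -0.0, -3.057]
ft_force: [1.2, -0.3, -0.3]
opening: 0.006
[-0.37  0.14  1.77 -0.    1.23 -2.02] (array([0.0029, 0.0006, 0.2281]), np.float64(-3.057158840992928))
s 627
[[-10, 15, 92], [-10, -14, 97], [-26, 16, 102], [-18, 7, 104], [-45, 22, 105], [-23, 14, 107], [-22, 1, 109], [-29, 13, 110], [-45, 21, 111], [-28, 1, 113], [-45, 23, 117], [-36, 10, 119], [-40, 24, 122], [-39, 11, 123], [-43, 25, 126], [-48, 24, 129], [-53, -20, 131], [-45, -18, 133], [-65, 11, 136], [-56, 25, 138], [-53, -22, 141], [-59, -7, 143], [-73, 9, 146], [-55, 21, 148], [-75, 11, 151], [-75, 7, 154], [-58, -23, 157], [-58, -24, 160], [-83, 9, 163], [-63, -20, 167], [-63, 24, 170], [-13, 3, 171], [-11, 12, 172], [-78, 20, 174], [-75, 23, 179], [-82, -4, 186], [-74, -2, 187], [-78, -21, 188], [-75, 18, 189], [-77, 19, 190], [-68, -17, 191], [-71, -8, 192], [-29, 3, 261], [-26, 31, 262], [-26, 24, 263], [-24, -5, 264], [-29, 3, 264], [-27, -27, 265], [-26, 21, 267]]
t 468
[[-10, -13, 90], [-17, -12, 99], [-16, -3, 102], [-20, -8, 105], [-22, 3, 106], [-22, 12, 108], [-38, -17, 109], [-36, -17, 111], [-24, -2, 112], [-30, -9, 114], [-32, 8, 117], [-33, 2, 120], [-37, -5, 122], [-43, -10, 126], [-45, -1, 128], [-48, 2, 130], [-46, -6, 132], [-52, -3, 135], [-52, 3, 138], [-60, 4, 141], [-49, -21, 145], [-56, -19, 158], [-17, -11, 168], [-16, 7, 171], [-67, -16, 183], [-67, -8, 185], [-76, 12, 187], [-75, -4, 188], [-76, 19, 189], [-81, 15, 189], [-67, -4, 190], [-74, -19, 192], [-68, 19, 193], [-29, 32, 258], [-29, 1, 259], [-28, 15, 260], [-19, 5, 260], [-19, -25, 261], [-19, 32, 262], [-27, 27, 263], [-26, 10, 263], [-28, -6, 264], [-25, -26, 264], [-21, -7, 264], [-23, -4, 265], [-24, -14, 265], [-23, 30, 267]]
```

View pics/c2.png

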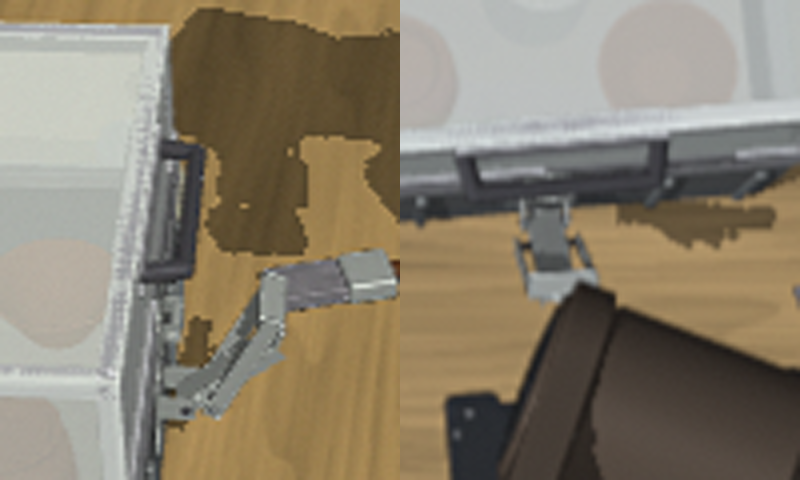

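```bash
python3 -m pendant '[[[0,0.003,0,0,0.149],[0,0.003,0,0,0.298],[0,0.003,0,0,0.447],[0,0.003,0,0,0.596],[0,0.003,0,0,0.745],[0,0.003,0,0,0.894],[0,0.003,0,0.02,1.043],[0,0.003,0,0.04,1.192]]]'; python3 -m pendant '[[[0,0,0,0.01,0.149],[0,0,0,0.02,0.298],[0,0,0,0.06,0.379],[0,0,0,0.10,0.379],[0,0,0,0.14,0.379],[0,0,0,0.17,0.379],[0,0,0,0.188,0.379],[0,0,0,0.19,0.379]]]';  python3 -c "
from h import *
from cell import env
print(loc(env.state()['eef_pos']),shift(w(-115,0,98)))"
```

```text
t: 5.9
eef_pos: [451.2, -102.2, 287.0]
tcp_rot: [3.141, 0.0, 2.029]
ft_force: [1.1, 0.8, -0.9]
opening: 0.002
t: 6.7
eef_pos: [449.9, -101.8, 95.2]
tcp_rot: [-3.138, -0.002, 1.656]
ft_force: [0.4, 0.4, 0.1]
opening: 0.004
[-192.29876402   -0.51396595   95.16605439] (array([ 0.0005,  0.0773, -0.0031]), np.float64(1.6561387227665147))
```

Push the claw with the body's end, in +y of the tool (towards the box), moderately slowly.

```bash
python3 -m pendant '[[[0,0,0.015,-0.002,0],[0,0,0.025,-0.002,0],[0,0,0.035,-0.002,0],[0,0,0.043,-0.002,0],[0,0,0.050,-0.002,0],[0,0,0.056,-0.002,0],[0,0,0.062,-0.002,0],[0,0,0.062,-0.002,0]]]'; python3 - <<'E'
from h import *
from cell import env
print(loc(env.state()['eef_pos']))
a=shoot("side","side3");b=shoot("top","top3")
cv2.imwrite("pics/c3.png",np.hstack([crop(a,200,90,100,120,4),crop(b,265,130,100,120,4)]))
E
```

```text
t: 7.5
eef_pos: [512.2, -96.9, 99.6]
tcp_rot: [3.141, 0.0, 1.656]
ft_force: [0.2, 0.3, -0.4]
opening: -0.002
[-129.80459931   -0.88510178   99.6024307 ]
```

View pics/c3.png

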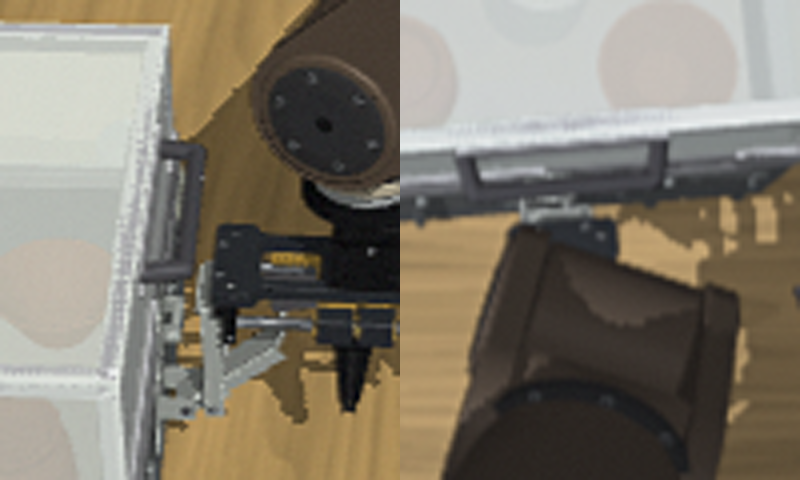

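```bash
python3 -m pendant '[[[0,0,0.004,0,0],[0,0,0.008,0,0],[0,0,0.012,0,0],[0,0,0.016,0,0],[0,0,0.020,0,0],[0,0,0.023,0,0],[0,0,0.023,0,0],[0,0,0.023,0,0]]]'; python3 - <<'E'
from h import *
from cell import env
print(loc(env.state()['eef_pos']))
a=shoot("side","side4")
cv2.imwrite("pics/c4.png",crop(a,220,130,60,70,7))
E
```

```text
t: 8.4
eef_pos: [534.5, -94.9, 99.6]
tcp_rot: [-3.141, -0.0, 1.656]
ft_force: [-0.5, -0.9, 0.0]
opening: 0.007
[-107.48959907   -0.77854007   99.56102353]
```

View pics/c4.png

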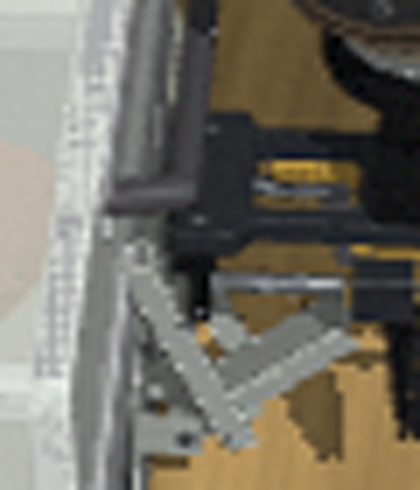

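```bash
python3 -m pendant '[[[0,0,-0.04,0,0],[0,0,-0.075,0,0],[0,0,-0.085,-0.03,0],[1,0,-0.085,-0.07,0],[1,0,-0.075,-0.095,0],[1,0,-0.05,-0.095,0],[1,0,-0.03,-0.095,0],[1,0,-0.0215,-0.095,0]]]';python3 -m pendant '[[[1,0,0,0,0],[1,0,0,0,0],[1,0,0,0.005,0],[1,0,0,0.01,0],[1,0,0,0.015,0],[1,0,0,0.02,0],[1,0,0,0.025,0],[1,0,0,0.03,0]]]'; python3 -c "
from h import *
from cell import env
print(loc(env.state()['eef_pos']),shift(w(-140,0,105)))"
```

```text
t: 9.25
eef_pos: [514.2, -96.7, 194.8]
tcp_rot: [3.141, 0.0, 1.656]
ft_force: [-0.9, 0.3, -0.2]
opening: 0.369
t: 10.05
eef_pos: [513.2, -96.8, 164.3]
tcp_rot: [3.141, 0.0, 1.656]
ft_force: [1.1, -0.0, 0.7]
opening: 0.989
[-128.88332117   -0.87660974  164.28276217] (array([ 0.0009, -0.0111,  0.0593]), np.float64(1.655801618305559))
```

```bash
python3 -m pendant '[[[1,0,0,0.008,0],[1,0,-0.001,0.016,0],[1,0,-0.002,0.024,0],[1,0,-0.004,0.032,0],[1,0,-0.006,0.04,0],[1,0,-0.008,0.048,0],[1,0,-0.010,0.056,0],[1,0,-0.011,0.06,0]]]'; python3 - <<'E'
from h import *
from cell import env
print(loc(env.state()['eef_pos']))
a=shoot("side","side5")
cv2.imwrite("pics/c5.png",crop(a,220,130,80,90,6))
E
```

```text
t: 10.85
eef_pos: [502.1, -97.7, 103.8]
tcp_rot: [3.142, -0.0, 1.656]
ft_force: [1.1, 0.1, 2.7]
opening: 0.999
[-140.02067122   -0.84877453  103.83440698]
```

View pics/c5.png

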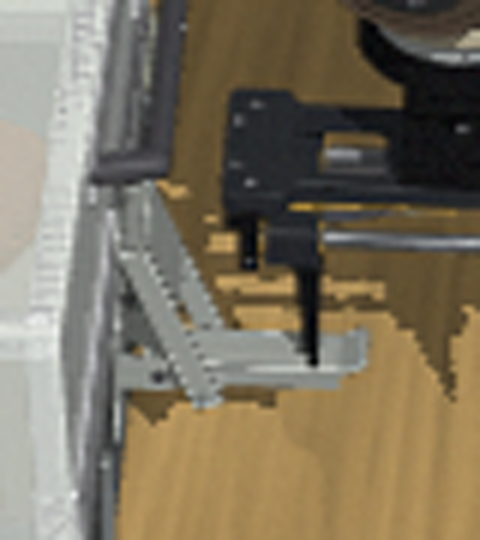

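```bash
python3 -m pendant '[[[1,0,0,0.008,0],[1,0,0,0.016,0],[1,0,0.001,0.024,0],[1,0,0.003,0.032,0],[1,0,0.005,0.04,0],[1,0,0.008,0.048,0],[1,0,0.0115,0.055,0],[1,0,0.015,0.061,0]]]'; python3 - <<'E'
from h import *
from cell import env
print(loc(env.state()['eef_pos']))
a=shoot("side","side6")
cv2.imwrite("pics/c6.png",crop(a,210,120,90,100,6))
E
```

```text
t: 11.7
eef_pos: [517.1, -96.3, 42.8]
tcp_rot: [-3.141, -0.0, 1.656]
ft_force: [-0.8, -0.5, 4.1]
opening: 0.998
[-124.92923827   -0.71725674   42.81644609]
```

View pics/c6.png

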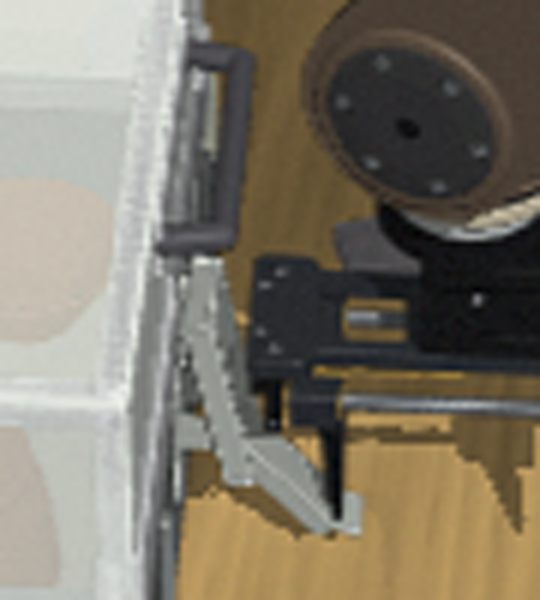

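```bash
python3 -m pendant '[[[1,0,-0.001,0.003,0],[1,0,-0.001,0.006,0],[1,0,0.001,0.008,0],[1,0,0.003,0.010,0],[1,0,0.005,0.012,0],[1,0,0.007,0.014,0],[1,0,0.009,0.015,0],[1,0,0.009,0.015,0]]]'; python3 -c "
from h import *
from cell import env
print(loc(env.state()['eef_pos']))"
```

```text
t: 12.55
eef_pos: [525.7, -95.5, 28.4]
tcp_rot: [-3.14, -0.0, 1.656]
ft_force: [-0.7, -0.3, 0.2]
opening: 1.0
[-116.25608641   -0.6577839    28.3732045 ]
```

```bash
python3 - <<'E'
from h import *
a=shoot("side","side7");b=shoot("top","top7")
cv2.imwrite("pics/c7.png",crop(a,210,120,90,100,6))
for n,c in(("s",a),("t",b)):
    V,U=np.mgrid[0:384,0:512];z=c["range_z"];R,t=cam(c)
    W=(np.stack([(U-c["cx"])/c["fx"]*z,(V-c["cy"])/c["fy"]*z,z],-1)-t)@R;L=(W-F0)[z>0];L=np.c_[L@BX,L@BY,L[:,2]]
    m=(L[:,0]>-120)&(L[:,0]<-6)&(abs(L[:,1])<28)&(L[:,2]>4)&(L[:,2]<190);L=L[m];L=L[np.argsort(L[:,2])]
    print(n,len(L));print(L[::max(1,len(L)//40)].round().astype(int).tolist())
E
```

```text
s 1051
[[-14, 19, 4], [-26, -8, 5], [-61, 12, 33], [-64, 11, 41], [-64, 9, 50], [-61, 13, 58], [-58, 13, 65], [-31, 11, 74], [-21, 23, 82], [-7, 15, 92], [-24, 24, 102], [-21, 20, 113], [-77, -21, 121], [-66, -25, 123], [-72, -22, 127], [-54, -6, 130], [-97, 21, 133], [-94, 22, 138], [-71, 23, 141], [-19, 21, 143], [-102, 25, 145], [-64, -20, 146], [-12, 22, 147], [-76, -26, 148], [-23, 4, 149], [-117, 25, 149], [-42, 15, 149], [-109, 26, 150], [-34, -22, 150], [-48, 23, 150], [-52, 12, 151], [-82, -19, 152], [-41, -4, 153], [-17, 24, 156], [-17, 24, 160], [-14, 23, 166], [-12, 22, 168], [-13, 8, 170], [-16, -20, 171], [-108, 24, 175], [-103, 21, 183]]
t 160
[[-18, 24, 128], [-22, 6, 143], [-25, -23, 145], [-47, -27, 146], [-27, -10, 146], [-26, 4, 147], [-36, -17, 147], [-36, -22, 147], [-45, -27, 147], [-28, -23, 148], [-38, -14, 148], [-25, -12, 148], [-41, -8, 148], [-33, -12, 148], [-29, 7, 148], [-30, -12, 149], [-28, -15, 149], [-36, -19, 149], [-31, 7, 149], [-32, 5, 150], [-31, -20, 150], [-33, -17, 150], [-40, -24, 150], [-39, -11, 151], [-30, -1, 151], [-23, 17, 151], [-42, -13, 151], [-25, 18, 152], [-22, -2, 152], [-38, 3, 152], [-35, 0, 153], [-20, 23, 153], [-21, -18, 154], [-21, 15, 156], [-20, -7, 157], [-21, -12, 159], [-20, 7, 161], [-19, 23, 164], [-19, -3, 167], [-20, 16, 168]]
```

View pics/c7.png

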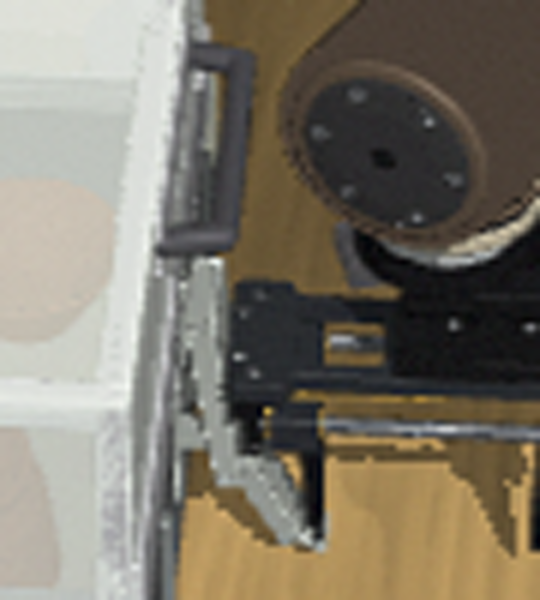

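```bash
python3 -m pendant '[[[1,0,0,0.002,0],[1,0,0,0.004,0],[1,0,0,0.006,0],[1,0,0,0.008,0],[1,0,0,0.009,0],[1,0,0,0.010,0],[1,0,0,0.010,0],[1,0,0,0.010,0]]]'; python3 - <<'E'
from h import *
from cell import env
print(loc(env.state()['eef_pos']))
a=shoot("side","side8")
cv2.imwrite("pics/c8.png",crop(a,210,120,90,100,6))
E
```

```text
t: 13.45
eef_pos: [525.7, -95.6, 18.3]
tcp_rot: [-3.141, -0.0, 1.656]
ft_force: [-3.9, -0.3, -0.0]
opening: 1.001
[-116.28736247   -0.71651146   18.33487079]
```

View pics/c8.png

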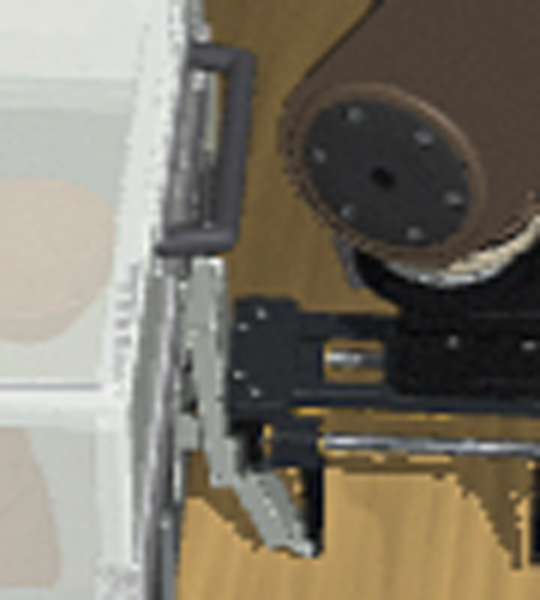

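```bash
cat >> h.py <<'E'
def lever(name,new=True):
    c=shoot("side",name) if new else load(name)
    V,U=np.mgrid[0:384,0:512];z=c["range_z"];R,t=cam(c)
    W=(np.stack([(U-c["cx"])/c["fx"]*z,(V-c["cy"])/c["fy"]*z,z],-1)-t)@R;L=(W-F0)[z>0];L=np.c_[L@BX,L@BY,L[:,2]]
    g=c["image"][z>0].astype(int);br=(g.min(1)>85)&((g.max(1)-g.min(1))<30)
    m=br&(L[:,0]>-115)&(L[:,0]<-5)&(abs(L[:,1])<16)&(L[:,2]>6)&(L[:,2]<85);Q=L[m]
    Q=Q[Q[:,2]<72];p=np.polyfit(Q[:,2],Q[:,0],1) if len(Q)>5 else None
    for z0 in range(6,86,10):
        q=L[m][(L[m][:,2]>=z0)&(L[m][:,2]<z0+10)]
        if len(q):print(z0,len(q),"x",np.percentile(q[:,0],[0,50,100]).round(1),"y",np.median(q[:,1]).round())
    print("angle~",np.arctan(p[0]) if p is not None else None)
    k=(abs(L[:,0]+14)<9)&(abs(L[:,1])<14)&(L[:,2]>155)&(L[:,2]<185);print("keeper/lip top z",np.percentile(L[k][:,2],[50,95]) if k.any() else None)
    # hood front top edge height
    k=(L[:,0]>2)&(L[:,0]<10)&(abs(L[:,1])<100)&(L[:,2]>255)&(L[:,2]<290);print("hood edge z",np.median(L[k][:,2]) if k.any() else None)
E
python3 -c "
from h import *
for n in('side5','side6','side7','side8'):print(n);lever(n,False)"
python3 -m pendant '[[[1,0,0,0.004,0],[1,0,0,0.008,0],[1,0,0,0.009,0],[1,0,0.001,0.009,0],[1,0,0.002,0.009,0],[1,0,0.003,0.009,0],[1,0,0.004,0.009,0],[1,0,0.004,0.009,0]]]'; python3 -c "
from h import *
from cell import env
print(loc(env.state()['eef_pos']));lever('side9')"
```

```text
side5
angle~ None
keeper/lip top z [177.87757072 182.45934326]
hood edge z 275.3189576164089
side6
26 2 x [-66.5 -65.1 -63.8] y 9.0
36 31 x [-83.  -77.2 -58.3] y 8.0
46 27 x [-69.3 -62.7 -47.2] y 10.0
56 34 x [-63.8 -55.2 -42. ] y 8.0
66 32 x [-54.3 -47.3 -36.2] y 6.0
76 19 x [-46.6 -41.4 -36.3] y 9.0
angle~ 0.7491264508394874
keeper/lip top z [169.5484566  177.86958807]
hood edge z 270.09479566964745
side7
16 5 x [-68.9 -66.7 -63.9] y 8.0
26 20 x [-68.7 -56.6 -44.3] y 10.0
36 19 x [-58.  -52.8 -41.8] y 8.0
46 21 x [-52.6 -47.3 -36.2] y 10.0
56 23 x [-47.4 -43.8 -33.4] y 10.0
66 17 x [-41.8 -38.7 -31. ] y 11.0
76 6 x [-36.5 -33.6 -30.9] y 11.0
angle~ 0.47473433235585644
keeper/lip top z [169.00303387 178.94660856]
hood edge z 269.46441132998956
side8
16 14 x [-61.2 -57.9 -41.7] y 7.0
26 22 x [-55.8 -51.  -38.9] y 8.0
36 22 x [-49.9 -45.3 -36.2] y 10.0
46 19 x [-46.8 -41.8 -33.6] y 11.0
56 18 x [-42.  -36.4 -28.2] y 10.0
66 5 x [-36.3 -33.6 -31.1] y 14.0
76 3 x [-28.3 -28.3 -28.2] y 10.0
angle~ 0.4616310680460769
keeper/lip top z [169.35423382 177.76723068]
hood edge z 269.3894895273555
t: 14.3
eef_pos: [528.2, -95.1, 9.5]
tcp_rot: [-3.138, -0.001, 1.655]
ft_force: [-15.8, -1.4, 7.5]
opening: 1.0
[-113.79542364   -0.45402077    9.52757048]
6 8 x [-33.5 -32.4 -29.7] y 0.0
16 15 x [-32.6 -28.1 -16.7] y 10.0
26 12 x [-27.8 -22.5 -16.7] y 10.0
36 15 x [-27.9 -22.7 -17. ] y 10.0
46 9 x [-25.4 -22.5 -17.2] y 9.0
56 8 x [-25.4 -21.4 -17.3] y 11.0
66 4 x [-25.8 -24.3 -22.8] y 13.0
76 5 x [-25.8 -23.1 -22.9] y 14.0
angle~ 0.15565420047563386
keeper/lip top z [170.06619447 180.17034791]
hood edge z 269.9453732689556
```

```bash
python3 -m pendant '[[[1,0,-0.01,0,0],[1,0,-0.03,0,0],[1,0,-0.06,0,0],[1,0,-0.08,-0.03,0],[1,0,-0.09,-0.07,0],[1,0,-0.09,-0.12,0],[1,0,-0.09,-0.16,0],[1,0,-0.09,-0.16,0]]]'; python3 - <<'E'
from h import *
from cell import env
print(loc(env.state()['eef_pos']));lever('side10')
a=load('side10');b=shoot("top","top10")
cv2.imwrite("pics/c10.png",np.hstack([crop(a,205,100,80,120,5),crop(b,265,130,80,120,5)]))
E
```

```text
t: 15.15
eef_pos: [442.4, -103.7, 174.3]
tcp_rot: [3.133, 0.004, 1.656]
ft_force: [-0.0, 0.3, -0.7]
opening: 1.004
[-199.9496995    -1.75789521  174.26496651]
6 8 x [-33.4 -32.5 -30.7] y -1.0
16 16 x [-30.6 -28.  -16.6] y 10.0
26 13 x [-28.2 -22.6 -16.7] y 11.0
36 11 x [-27.9 -25.1 -16.8] y 11.0
46 16 x [-27.3 -22.8 -17.1] y 11.0
56 10 x [-25.6 -21.3 -14.5] y 11.0
66 5 x [-25.4 -22.9 -22.8] y 11.0
76 5 x [-25.6 -25.2 -22.8] y 10.0
angle~ 0.13454805640554549
keeper/lip top z [169.80315977 175.88027184]
hood edge z 270.08570759099774
```

View pics/c10.png

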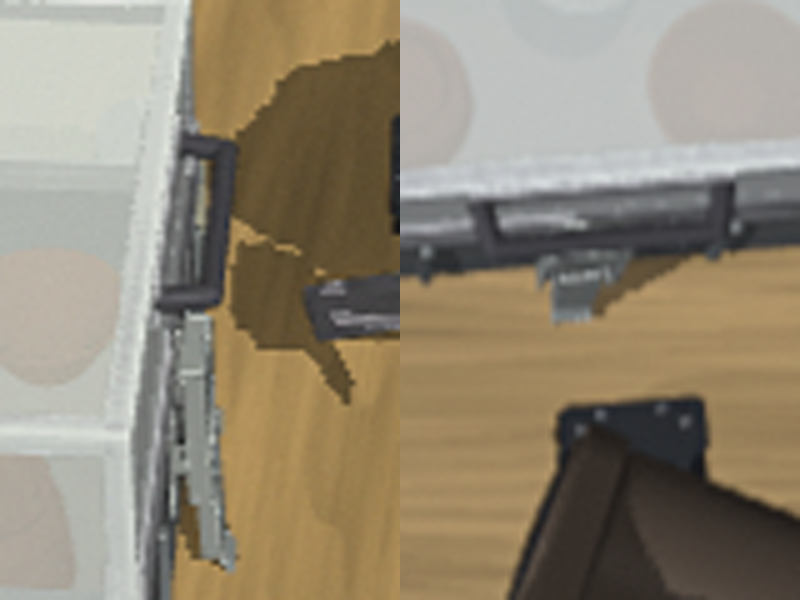

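```bash
python3 - <<'E'
from h import *
a=load('side10')
for L in(0,.05,.1,.15,.2):
    d=np.array([-np.sin(L),-np.cos(L)]);n=np.array([-np.cos(L),np.sin(L)])
    P=[w(-20+r*d[0]+o*n[0],12,100+r*d[1]+o*n[1]) for r,o in((30,5),(75,5),(30,-5),(90,-5))]
    print(L,((proj(a,P)-[205,100])*5).round().tolist())
# edge profile along rows
im=a["image"].astype(int)
for v in range(186,216,3):
    print(v,[(u,*im[v,u].tolist()) for u in range(240,254)] if v in(192,204,210) else "")
E
```

```text
0 [[214.0, 496.0], [215.0, 552.0], [195.0, 495.0], [197.0, 569.0]]
0.05 [[217.0, 495.0], [221.0, 552.0], [198.0, 495.0], [205.0, 570.0]]
0.1 [[219.0, 495.0], [228.0, 551.0], [201.0, 496.0], [213.0, 570.0]]
0.15 [[222.0, 495.0], [235.0, 551.0], [204.0, 496.0], [221.0, 570.0]]
0.2 [[225.0, 494.0], [241.0, 550.0], [207.0, 496.0], [229.0, 570.0]]
186 
189 
192 [(240, 135, 141, 137), (241, 133, 139, 134), (242, 167, 173, 168), (243, 142, 147, 144), (244, 136, 142, 137), (245, 138, 143, 139), (246, 155, 164, 159), (247, 101, 103, 101), (248, 106, 107, 101), (249, 91, 126, 148), (250, 88, 145, 176), (251, 93, 146, 179), (252, 91, 145, 177), (253, 92, 148, 182)]
195 
198 
201 
204 [(240, 61, 65, 67), (241, 48, 74, 90), (242, 49, 77, 97), (243, 44, 75, 94), (244, 65, 94, 106), (245, 130, 134, 132), (246, 136, 140, 137), (247, 133, 138, 135), (248, 152, 157, 153), (249, 88, 89, 85), (250, 83, 122, 143), (251, 91, 143, 175), (252, 88, 143, 172), (253, 88, 140, 171)]
207 
210 [(240, 82, 129, 160), (241, 85, 139, 172), (242, 88, 142, 171), (243, 56, 91, 112), (244, 49, 82, 99), (245, 111, 121, 123), (246, 135, 139, 134), (247, 136, 141, 136), (248, 133, 138, 132), (249, 133, 138, 135), (250, 127, 130, 126), (251, 124, 125, 119), (252, 99, 135, 154), (253, 88, 140, 171)]
213
```

```bash
python3 - <<'E'
from h import *
from scipy.optimize import brentq
for n in('side10',):
    a=load(n);im=a["image"][:,:,0].astype(float)
    rows=[];
    for v in range(198,213):
        r=im[v];u=next((u for u in range(241,249) if r[u]<105 and r[u+1]>=115),None)
        if u is None: continue
        bg=r[u-1];f=(r[u]-bg)/(130-bg) if abs(130-bg)>15 else 0
        rows.append((v,u+1-np.clip(f,0,1)-.5))
    rows=np.array(rows);print(rows.round(2).tolist());p=np.polyfit(rows[:,0],rows[:,1],1);print("slope",p[0])
    for L in np.arange(0,.13,.02):
        d=np.array([-np.sin(L),-np.cos(L)]);m=np.array([-np.cos(L),np.sin(L)])
        q=proj(a,[w(-20+r*d[0]-5*m[0],12,100+r*d[1]-5*m[1]) for r in(40,85)]);print(round(L,2),((q[1,0]-q[0,0])/(q[1,1]-q[0,1])).round(4),q.round(1).tolist())
E
```

```text
[[198.0, 242.15], [199.0, 242.17], [200.0, 242.34], [201.0, 244.03], [202.0, 244.02], [203.0, 244.02], [204.0, 244.26], [205.0, 244.26], [206.0, 244.5], [207.0, 244.5], [208.0, 244.5], [211.0, 245.01], [212.0, 248.5]]
slope 0.31751153049319447
0.0 0.0211 [[244.1, 201.5], [244.4, 212.6]]
0.02 0.0493 [[244.4, 201.6], [245.0, 212.7]]
0.04 0.0776 [[244.7, 201.6], [245.6, 212.7]]
0.06 0.1058 [[245.0, 201.6], [246.2, 212.8]]
0.08 0.134 [[245.3, 201.6], [246.8, 212.8]]
0.1 0.1622 [[245.6, 201.7], [247.4, 212.8]]
0.12 0.1905 [[245.9, 201.7], [248.0, 212.8]]
```

```bash
python3 -c "
from cell import env
print(env.job_done())"
```

```text
the job is handed in; nothing more can be done
None
```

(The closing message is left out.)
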